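Load and lock the curing can

TASK

The small grey resin oaks on the shelf are fresh prints that need curing: first draw the sliding carriage back to its loading stop, at the end of the track away from the lamp, then put every one of the oaks into the carriage's clear can. Then fit the lid: set it on the can with its handle crosswise to the line of the can's two dark steel studs, push it down against the spring seal and turn it a quarter-turn clockwise (seen from above) until its hooks lock under the studs, handle in line with them. Last, slide the carriage with the locked can all the way to its stop by the lamp; leave the boxwood bishop, the tumbler and the crate alone.

Things in the scene. Friction and masses are not known exactly. Their poses are not given: they have to be found in the camera images.
- oak1: One of up to four identical loose model oaks in grey resin (25 g; None if absent), 44 mm tall: round foot 22 mm across, 5 mm high; trunk 8 mm; round crown 21 mm across, 25 to 34 mm up. Origin: centre of the foot's underside, z up the trunk. Starts upright on the shelf; grip the crown some 28 mm up, from any side. In the can it may stand or lie.
- oak2: One of up to four identical loose model oaks in grey resin (25 g; None if absent), 44 mm tall: round foot 22 mm across, 5 mm high; trunk 8 mm; round crown 21 mm across, 25 to 34 mm up. Origin: centre of the foot's underside, z up the trunk. Starts upright on the shelf; grip the crown some 28 mm up, from any side. In the can it may stand or lie.
- oak3: One of up to four identical loose model oaks in grey resin (25 g; None if absent), 44 mm tall: round foot 22 mm across, 5 mm high; trunk 8 mm; round crown 21 mm across, 25 to 34 mm up. Origin: centre of the foot's underside, z up the trunk. Starts upright on the shelf; grip the crown some 28 mm up, from any side. In the can it may stand or lie.
- oak4: One of up to four identical loose model oaks in grey resin (25 g; None if absent), 44 mm tall: round foot 22 mm across, 5 mm high; trunk 8 mm; round crown 21 mm across, 25 to 34 mm up. Origin: centre of the foot's underside, z up the trunk. Starts upright on the shelf; grip the crown some 28 mm up, from any side. In the can it may stand or lie.
- fin (a point): The carriage's black upright grip fin, 120 mm from the can's axis on the robot's side: 30 mm long (x), 14 mm thick (y, the slide direction), its top 85 mm above the shelf and free down to 25 mm. This point: centre of the fin's top (axes as can).
- carriage (a joint): Travel of the carriage along its track, m: 0 at the loading stop away from the lamp, 0.2 at the stop by the lamp; starts between 0.06 and 0.12. Moves along y of can. It stays where it is left; about 5 N of friction.
- lid: Loose black round lid, 140 mm across, 160 g, on four tabs 20 mm deep. Origin: on its axis, in the plane of the tab feet (on the shelf at the start); z up, x along the handle bar. Disc from 20 to 25 mm above the origin; below it a centring plug 105 mm across (tapering to 96), down to 12 mm above the origin. Steel hook tabs at +x and -x, plain tabs at +y and -y. Same after half a turn.
- handle (a point): Centre of the top of the lid's white handle bar, 57 mm above the lid's origin: 60 mm long (x), 14 mm wide (y), 32 mm high down to the disc. Axes as lid.
- hook (a point): Top of the lid's hook ledge at its +x end, 65 mm from the axis (its twin at the -x end). Ledge: 23 mm wide, 5 mm thick, at the foot of the tab, 60 to 70 mm from the axis. On it a 2 mm high nib at the end that leads when turning clockwise, and a full-height stop block at the trailing end, 15 mm apart: the stud locks between them.
- can (a point): Centre of the inner floor of the clear round can fixed on the carriage, 29 mm above the shelf. Inner diameter 108 mm, outer 114 mm, rigid rim 55 mm above this point. z up; x along the line of the two studs; y the slide direction, towards the lamp. Lid origin above this point: 42 mm resting on the seal, 35 mm pushed down to the rim, 39 mm locked; the nibs pass under the studs below 37 mm.
- stud (a point): Outer end of one of the can's two dark studs (this at +x of can, with its twin across the can): 12 mm wide, 8 mm high, 65 mm from the can's axis, its underside 44 mm above the can's floor. The lid goes on with its x axis over 20 degrees off the stud line, ideally crosswise; turned clockwise while held down it stops with x along the stud line; released, the seal lifts it and the nibs hold.
- seal_top (a point): Centre of the can's mouth at the top of the black spring seal when free, 62 mm above the can's floor, 7 mm above the rim. The seal gives 7 mm straight down, pushing back 3 N at first and 6.5 N fully down. While the lid is not pushed down its hooks meet the studs sideways and it cannot turn home.
- bishop: Boxwood chess bishop, 62 mm tall, foot 28 mm; a bystander on the shelf, origin under its foot.
- tumbler: Glass tumbler 85 mm tall, 68 mm across; a bystander on the shelf, origin under its foot.
- crate: Fixed open grey crate, 220 x 150 x 110 mm; a bystander, well to the left; origin under its centre.
Mind the look-alikes: they are no part of the job. What is meant by the lid is not pink or yellow, and is the smaller of those in its own colour.

How it is judged:
On the way, in this order (a step that is already met when the one before it is completed fails the run):
1. the carriage is at its loading stop (value of joint carriage below 0.005 m), for 0.2 s.
2. every oak is inside the can (horizontal distance between each of oak1, oak2, oak3, oak4 and can below 0.054 m and z of oak1 in the frame of can between -0.006 and 0.05 m and z of oak2 in the frame of can between -0.006 and 0.05 m and z of oak3 in the frame of can between -0.006 and 0.05 m and z of oak4 in the frame of can between -0.006 and 0.05 m), for 0.2 s.
3. the lid is locked on the can (angle between the x axis of lid and the x axis of can, either way round below 0.06 rad and z of lid in the frame of can between 0.038 and 0.0415 m and horizontal distance between lid and can below 0.006 m and angle between lid's own z axis and vertical below 0.08 rad), for 0.2 s.
4. the carriage is at its stop (value of joint carriage above 0.195 m), for 0.2 s.
At the end, for the whole second after the job is handed in: Every oak present is in the can (within 54 mm of its axis, origin under 50 mm above its floor); the lid is locked: centred within 6 mm, level within 0.08 rad, x axis within 0.06 rad of the stud line, origin 38 to 41.5 mm above the floor; carriage within 5 mm of its stop; lid at rest (all of step 2 and all of step 3 and value of joint carriage above 0.195 m and linear speed of lid below 0.02 m/s); the robot touches nothing.
It fails at once if the bishop is knocked over or moved more than 5 cm (distance of bishop from where it was at the start of the episode above 0.05 m or angle between bishop's own z axis and vertical above 0.6 rad).
It fails at once if the tumbler is knocked over or moved more than 4 cm (distance of tumbler from where it was at the start of the episode above 0.04 m or angle between tumbler's own z axis and vertical above 0.5 rad).
Of oak1, oak2, oak3, oak4 only 2 to 4 are there at a start; the rules pass over those that are not, and their reading is None.
At some moment in a run one of oak1, oak2, oak3, oak4, lid may be knocked a few centimetres aside while the robot is not near it.
Once in a run the grip may slacken for a moment while it holds something.
It also fails if it takes over 210 s, if anything falls off the work surface, if the arm or the gripper's body presses on something with over 40 N, if the wrist force passes 120 N, or if a joint passes its speed limit or range.

ROBOT

A 6-joint arm with a two-finger parallel gripper is mounted at the origin on the work surface. World frame = base frame: x ahead of the robot, y to its left, z up, the work surface at z = 0. Lengths are in m, angles in rad, forces in N, time in s.
With the tool pointing down it reaches from about 0.375 to 0.9 m from the base axis. Payload 3.1 kg.
Tool frame: the origin (TCP) lies at the centre of the arm's flange, where the gripper is bolted on; the fingertips stand 182 mm ahead of it and the grasp point (between the pads) lies 164 mm ahead of it; z points along the fingers, y is the line along which they close (so a half turn about z gives the same grasp; the last joint's range is limited). The gripper opens to 87 mm and grips with 3 to 60 N. Pads are 19 mm wide; open, the fingers measure 117 mm over their backs; the gripper's body (75 mm by 190 mm) begins 51 mm behind the grasp point.
Start: joints at [1.107, 0.527, 1.433, -0, 1.181, -0.178], TCP at [0.176, 0.6, 0.405] pointing down, gripper open.
Joint ranges: [-3.08, 3.08], [-0.75, 2.2], [0.22, 2.44], [-1.43, 4.57], [0, 2.65], [-2.85, 2.85]. Speed limits (rad/s): [2.79, 2.79, 3.14, 3.14, 3.14, 3.14].

INTERFACE

Orientations are given as a unit quaternion [x, y, z, w].
In Python, from rig import * gives the robot as it stands.
- The arm moves only by the tool move_arm, never from a script. Its argument "commands" is a list that holds one entry, the list of rows, each a list of 6 numbers: the shift along the tool's x, y, z in units of 40 mm (1.0 is 40 mm), then the turn, a rotation vector about the tool's x, y, z in rad. A call has 1 to 12 rows; each row is the pose to reach, as a shift and turn from the pose commanded when the call began, along the tool's axes at that moment; what a row does not reach only later rows make up. A row lasts 1/8 s, in which the tool goes at most 62.5 mm and 10.7 degrees, less where a joint would pass 70% of its speed; a pose out of reach is approached as far as the arm can. A call with a gripper value outside its range is refused whole. "claw" is the closure, from -1 (fully open) to 1 (shut), so that 0 is half open, set as the call begins (left out, the last holds). The fingers move at their own pace and stop on an object; "squeeze" is the grip in N (left out, the last holds). Time passes only in rows, so rows that repeat a pose let the fingers close. It gives the time, the measured TCP pose, the force, the opening and the grip force at its end, in the units of the state.
- get_obs(): the state, without advancing time (a new reading comes with each control period).
- camera(name): name is "scene" or "top"; returns a dict with "pixels" (400x640x3 uint8, blue, green, red), "range_z" (400x640 float32, m along the optical axis (not along the pixel's ray), 0 where there is no reading), "camera_matrix" (3x3 intrinsics, pixels), "D" ([k1, k2, p1, p2, k3] as OpenCV has them; the pictures are not rectified), "extrinsics" (4x4, takes a point from world to camera coordinates). Camera axes: x right, y up, looking along -z (the intrinsics and any distortion apply to the point x, -y, -z); pixel columns grow to the right and rows downward; lengths in m; the calibration is good to about 2 mm. A picture is of the moment at which its call begins.
- hand_in(): hands the job in; it is judged then, once.
The state is a dict: "time": time; "q": joint angles; "joint_velocities": joint speeds; "joint_torque": joint torques, N m; "position": TCP position; "tool_rot": TCP orientation; "ft_force": force on the tool from outside, world axes, zero at the start; "moment": the same for the moment, N m; "grip_width": finger opening in m; "grip_force": force on a finger pad.
Only numpy, scipy, OpenCV 4.12 (cv2) and the standard library are available. Lean on these libraries where they do the work, as an engineer would, in place of code of your own. Each camera call takes 0.05 s, during which the arm holds its last target. There are 200 camera calls.

## Working session

There is one attempt and no reset: what is moved stays moved. The work goes in short steps, Python scripts to look and compute and a tool call to move; the robot and the scene stay as the last step left them, time stands still between calls to the robot, and variables do not carry over. Pictures are saved under pics/ and viewed, at most 14 in all, crops included, and the job is handed in when it is done.

Besides the shell and the picture viewer there is one more tool, called after "Emit:" as name(argument=value, ...) on one line, values as JSON. move_arm: Moves the arm, as the interface text tells. Its arguments: {"type":"object","properties":{"commands":{"type":"array","items":{"type":"array","items":{"type":"array","items":{"type":"number"}}}},"claw":{"type":"number"},"squeeze":{"type":"number"}},"required":["commands"]}

```bash
ls; mkdir -p pics
python3 - <<'E'
from rig import *
import cv2,numpy as np
o=get_obs();print(o)
for n in("scene","top"):
    c=camera(n);cv2.imwrite(f"pics/{n}0.png",c["pixels"]);np.savez(f"/tmp/{n}0.npz",**c)
    print(c["camera_matrix"],c["D"],c["extrinsics"],(c["range_z"]>0).mean())
E
```

```text
pics
{'time': 0.0, 'q': array([ 1.10652046e+00,  5.28430082e-01,  1.43394023e+00, -2.79750937e-05,
        1.18139496e+00, -1.78484437e-01]), 'joint_velocities': array([ 0.0003457 ,  0.00061513,  0.00011648, -0.00019742, -0.00121057,
        0.00106516]), 'joint_torque': array([ 1.09496097e-03, -4.40046501e+01, -1.76591116e+01,  6.33851672e-02,
        5.82985603e-02, -1.61246617e-04]), 'position': array([0.17599817, 0.59932916, 0.40378132]), 'tool_rot': array([ 1.42404554e-01,  9.89807942e-01, -1.03477499e-03, -3.30866581e-04]), 'ft_force': array([ 0.03796687, -0.01087227, -0.43990263]), 'moment': array([-0.02058922,  0.04966984,  0.01115806]), 'grip_force': 0.0, 'grip_width': 0.08718071494286195}
[[386.41596951   0.         321.00559602]
 [  0.         386.41596951 197.65146805]
 [  0.           0.           1.        ]] [0.02149347 0.         0.         0.         0.        ] [[ 0.4472497   0.89426385  0.01612019 -0.32254966]
 [-0.7066958   0.34227889  0.61921419  0.25503104]
 [ 0.54822327 -0.28833543  0.78505664 -1.43789247]
 [ 0.          0.          0.          1.        ]] 0.99599609375
[[437.56945763   0.         318.60306438]
 [  0.         437.56945763 198.44602438]
 [  0.           0.           1.        ]] [0.03796593 0.         0.         0.         0.        ] [[-0.01805335 -0.99968756  0.01728754  0.11565751]
 [ 0.9990709  -0.01736008  0.03944577 -0.48316841]
 [-0.03913333  0.01798361  0.99907216 -1.38076396]
 [ 0.          0.          0.          1.        ]] 0.995875
```

View pics/scene0.png

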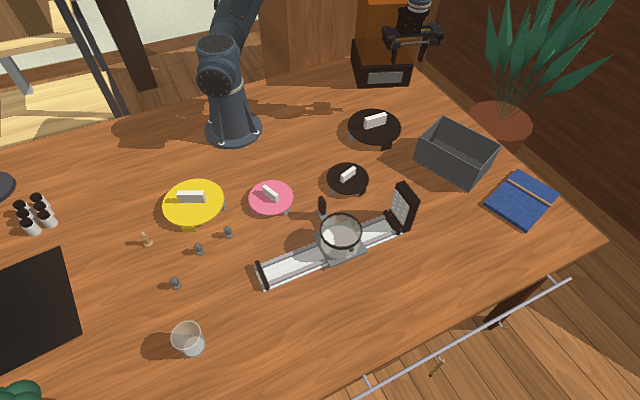

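View pics/top0.png

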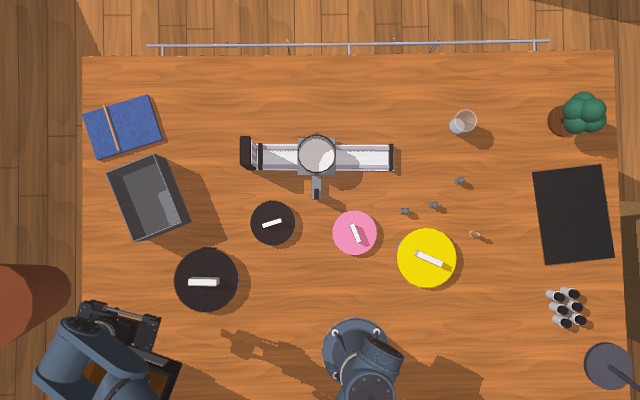

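The top view shows three grey oaks, at (405,211), (433,205) and (460,181). The tan bishop is at (474,235) and the tumbler at (462,122). The lamp is at the left end of the track (246,152), and the fin is at (317,190).
Lid candidates in the top view are black (272,223), black large (206,280), pink (354,233) and yellow (427,258). The one meant is the smaller black lid at (272,223), because pink and yellow are ruled out. I'll confirm it in a crop.

```bash
cat > h.py <<'E'
from rig import *
import cv2,numpy as np
from scipy.spatial.transform import Rotation as R
F=np.diag([1,-1,-1.])
def ray(c,uv):
    uv=np.asarray(uv,float).reshape(-1,1,2)
    n=cv2.undistortPoints(uv,c["camera_matrix"],c["D"]).reshape(-1,2)
    d=np.c_[n,np.ones(len(n))]@F          # camera axes
    E=c["extrinsics"];return -E[:3,:3].T@E[:3,3], d@E[:3,:3]
def onplane(c,uv,z):
    o,d=ray(c,uv);return o+d*((z-o[2])/d[:,2])[:,None]
def cloud(c):
    v,u=np.mgrid[0:400,0:640];o,d=ray(c,np.c_[u.ravel(),v.ravel()])
    return (o+d*c["range_z"].reshape(-1,1)).reshape(400,640,3)
def proj(c,P):
    E=c["extrinsics"];Q=(np.asarray(P).reshape(-1,3)@E[:3,:3].T+E[:3,3])@F
    return cv2.projectPoints(Q,np.zeros(3),np.zeros(3),c["camera_matrix"],c["D"])[0].reshape(-1,2)
def load(f): return dict(np.load(f))
def lidmeas(c,box,zt):   # white handle bar: box u0,v0,u1,v1
    u0,v0,u1,v1=box;g=c["pixels"][v0:v1,u0:u1].min(2);m=(g>165).astype(np.uint8)
    n,l,s,ce=cv2.connectedComponentsWithStats(m);i=1+np.argmax(s[1:,4])
    v,u=np.where(l==i);P=onplane(c,np.c_[u+u0,v+v0],zt)[:,:2]
    r=cv2.minAreaRect(P.astype(np.float32)*1000);b=cv2.boxPoints(r)/1000
    e=[b[1]-b[0],b[2]-b[1]];e=max(e,key=np.linalg.norm)
    return np.array(r[0])/1000,np.degrees(np.arctan2(e[1],e[0]))%180,np.array(r[1]),s[i,4]
E
python3 - <<'E'
from h import *
t=load('/tmp/top0.npz');s=load('/tmp/scene0.npz')
for c,n in((t,'t'),(s,'s')):
    P=cloud(c);z=P[...,2]
    print(n,'table',np.median(z[300:350,450:520]))
    for nm,uvs in dict(t=dict(oak=[(405,211),(433,205),(460,181)],bishop=[(474,235)],tumbler=[(463,122)]),s=dict(oak=[(228,231),(199,248),(174,282)],bishop=[(147,239)],tumbler=[(187,338)]))[n].items():
        for u,v in uvs:
            w=P[v-10:v+11,u-10:u+11].reshape(-1,3);w=w[(w[:,2]>.008)]
            hi=w[(w[:,2]>.02)&(w[:,2]<.04)]
            print(n,nm,len(w),w[:,2].max().round(4),np.median(w,0).round(4),hi.mean(0).round(4))
# lid disc, big lid discs
print(lidmeas(t,(255,210,290,240),.057)); print(lidmeas(s,(335,163,362,188),.057))
P=cloud(t)
for box in((240,190,305,255),(165,240,250,320)):
    w=P[box[1]:box[3],box[0]:box[2]].reshape(-1,3);w=w[(w[:,2]>.018)&(w[:,2]<.035)];print('disc',(w.min(0)+w.max(0))/2,np.ptp(w,axis=0))
# can rim, fin
w=P[125:180,290:345].reshape(-1,3);w=w[(w[:,2]>.08)];print('can',len(w),(w.min(0)+w.max(0))/2,np.ptp(w,axis=0))
w=P[175:205,305:330].reshape(-1,3);w=w[(w[:,2]>.078)];print('fin',len(w),(w.min(0)+w.max(0))/2,np.ptp(w,axis=0))
k=lambda c,u0,v0,u1,v1,f:cv2.resize(c["pixels"][v0:v1,u0:u1],None,fx=f,fy=f,interpolation=cv2.INTER_CUBIC)
a=k(t,160,110,350,320,3)[:600];b=k(s,300,95,430,275,3)
cv2.imwrite('pics/c1.png',k(t,165,115,425,315,3));cv2.imwrite('pics/c2.png',k(s,290,95,430,295,3))
E
```

```text
t table -0.0009666625180817512
t oak 47 1.3965 [ 0.4402 -0.1591  0.0376] [ 0.4406 -0.16    0.0336]
t oak 46 1.3965 [ 0.4602 -0.2495  0.0378] [ 0.4599 -0.2507  0.0341]
t oak 49 1.3965 [ 0.5341 -0.3355  0.0372] [ 0.5329 -0.335   0.0334]
t bishop 67 1.3965 [ 0.3674 -0.3756  0.0258] [ 0.3679 -0.3748  0.0275]
t tumbler 331 1.3965 [ 0.7156 -0.3548  0.0553] [ 0.7197 -0.3544  0.0306]
s table -0.7448422685232841
s oak 62 0.9761 [ 0.4439 -0.1664  0.0372] [ 0.4447 -0.166   0.0328]
s oak 66 0.9761 [ 0.4629 -0.256   0.0374] [ 0.4632 -0.2552  0.033 ]
s oak 83 0.9761 [ 0.5372 -0.3388  0.038 ] [ 0.5391 -0.3398  0.0326]
s bishop 102 0.9761 [ 0.3693 -0.3787  0.0304] [ 0.3687 -0.3798  0.029 ]
s tumbler 327 0.9761 [ 0.689  -0.349   0.0429] [ 0.6907 -0.349   0.0299]
(array([0.41187842, 0.25383896]), np.float32(106.3117), array([12.19089222, 57.62342072]), np.int32(78))
(array([0.41924731, 0.24971661]), np.float32(108.02424), array([29.25820732, 67.15995789]), np.int32(110))
disc [0.4119152  0.25425433 0.02642322] [0.13503216 0.1376792  0.01682057]
disc [0.24112345 0.45951224 0.02687707] [0.19728671 0.19769035 0.01623695]
can 183 [0.5556891  0.11383702 0.73830398] [0.24983098 0.11439326 1.31647672]
fin 53 [0.51845456 0.11556377 0.08539329] [0.06979827 0.01332665 0.01187443]
```

View pics/c1.png

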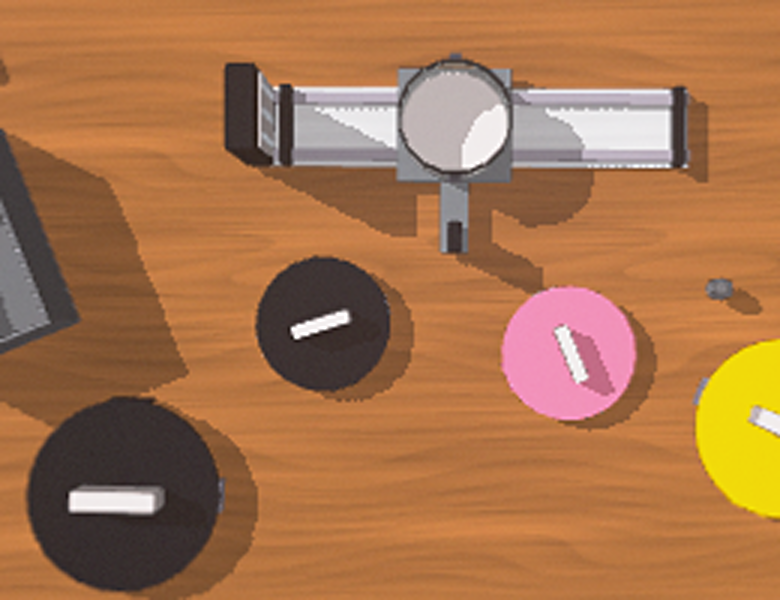

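View pics/c2.png

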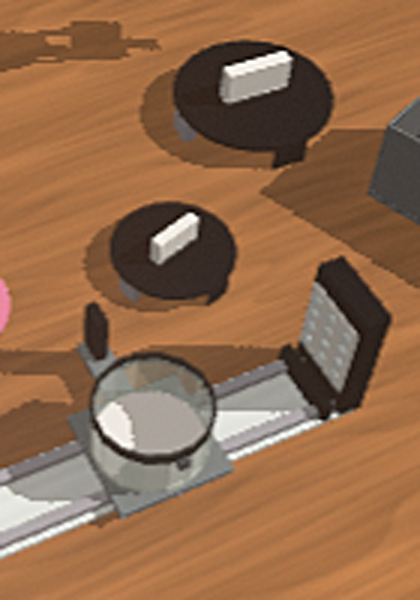

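The crops confirm it. The small black lid is at top (272,223), with a disc about 138 mm across against about 198 mm for the other black one. The can is on the carriage at top (317,154), with the lamp at the left end of the track.

```bash
cat >> h.py <<'E'
def scene_can(c,fin_uv=None):
    P=cloud(c);m=(P[...,2]>.081)&(P[...,2]<.099)&(P[...,0]>.45)&(P[...,0]<.75)&(P[...,1]>-.1)&(P[...,1]<.26)
    n,l,s,ce=cv2.connectedComponentsWithStats(m.astype(np.uint8))
    return [(s[i,4],P[l==i][:,:].mean(0).round(4),((P[l==i].min(0)+P[l==i].max(0))/2).round(4),np.ptp(P[l==i],axis=0).round(4),ce[i].round(1)) for i in range(1,n) if s[i,4]>8]
E
python3 - <<'E'
from h import *
t=load('/tmp/top0.npz');s=load('/tmp/scene0.npz')
for c in(t,s):
    for r in scene_can(c): print(*r)
    print()
P=cloud(t)
# track: bright pixels
g=t["pixels"];m=(g.min(2)>150).astype(np.uint8);m[:140]=0;m[172:]=0;m[:,:262]=0;m[:,390:]=0;m[:,295:340]=0
v,u=np.where(m);Q=onplane(t,np.c_[u,v],.015)[:,:2]
for a,b in((262,296),(340,390)):
    k=(u>=a)&(u<b);print(Q[k].mean(0),Q[k].min(0),Q[k].max(0))
r=cv2.minAreaRect((Q*1000).astype(np.float32));print(r)
print('ends',onplane(t,[(261,157),(392,157)],.02))
E
```

```text
162 [0.6231 0.1164 0.0891] [0.6194 0.1138 0.0886] [0.1213 0.1144 0.0148] [315.1 151.6]
47 [0.4972 0.1157 0.0849] [0.4971 0.116  0.0865] [0.0272 0.0125 0.0097] [316.1 193.5]

43 [0.4982 0.1141 0.0848] [0.4968 0.1145 0.0852] [0.032  0.015  0.0076] [322.3 199.5]
311 [0.6183 0.113  0.088 ] [0.6167 0.1124 0.0879] [0.1296 0.1161 0.0137] [341.5 230.3]

[0.6249194  0.23091846] [0.57948479 0.18208091] [0.66037613 0.28117719]
[ 0.61382366 -0.04203283] [ 0.57139223 -0.11651995] [0.65356508 0.03773299]
((615.7405395507812, 82.70283508300781), (396.94891357421875, 81.18592071533203), 88.48809051513672)
ends [[ 0.61849211  0.28639211  0.02      ]
 [ 0.61192866 -0.1274133   0.02      ]]
```

```bash
cat >> h.py <<'E'
import json,os
def st():
    o=get_obs();print('t',round(o['time'],2),'p',o['position'].round(4),'yaw_y',yaw(o['tool_rot']),'F',o['ft_force'].round(1),'w',round(o['grip_width'],4),'gf',round(o['grip_force'],1));return o
def yaw(q): y=R.from_quat(q).as_matrix()[:,1];return np.degrees(np.arctan2(y[1],y[0])).round(2)
def down(deg): # tool z down, tool y at deg from world x
    a=np.radians(deg);y=np.array([np.cos(a),np.sin(a),0]);z=np.array([0,0,-1.]);return np.c_[np.cross(y,z),y,z]
CM='/tmp/cmd.npz'
def rows(targets,dec=3):
    """targets: list of (x,y,z of grasp point, yaw deg of tool y); prints rows from commanded pose, stores the last"""
    if os.path.exists(CM): d=np.load(CM);p,M=d['p'],d['M']
    else: p,M=np.array([.176,.6,.405]),R.from_quat([.142404,.9898,0,0]).as_matrix()
    for x,y,z,a in targets:
        T=np.array([x,y,z+.164]);D=down(a)
        r=np.r_[M.T@(T-p)/.04,R.from_matrix(M.T@D).as_rotvec()].round(dec)
        print((r+0.).tolist())
    np.savez(CM,p=p+M@r[:3]*.04,M=M@R.from_rotvec(r[3:]).as_matrix())
E
python3 -c "
from h import *
rows([(.497,.1155,.15,89.2)])"
```

```text
[-11.114, -9.359, 2.275, 0.0, 0.0, -0.272]
```

Emit:
move_arm(commands=[[[-11.114,-9.359,2.275,0,0,-0.272],[-11.114,-9.359,2.275,0,0,-0.272],[-11.114,-9.359,2.275,0,0,-0.272],[-11.114,-9.359,2.275,0,0,-0.272],[-11.114,-9.359,2.275,0,0,-0.272],[-11.114,-9.359,2.275,0,0,-0.272],[-11.114,-9.359,2.275,0,0,-0.272],[-11.114,-9.359,2.275,0,0,-0.272],[-11.114,-9.359,2.275,0,0,-0.272],[-11.114,-9.359,2.275,0,0,-0.272],[-11.114,-9.359,2.275,0,0,-0.272],[-11.114,-9.359,2.275,0,0,-0.272]]], claw=-1)

```text
time: 1.6
position: [0.4964, 0.1156, 0.3136]
tool_rot: [0.007, 1.0, 0.0, -0.001]
ft_force: [0.3, 1.1, -0.9]
grip_width: 0.0869
grip_force: 0.0
```

```bash
python3 -c "
from h import *
st()
rows([(.497,.1155,.062,89.2)])"
```

```text
t 1.6 p [0.4964 0.1156 0.3136] yaw_y 89.21 F [ 0.3  1.1 -0.9] w 0.0869 gf 0.0
[0.0, 0.0, 2.2, 0.0, 0.0, 0.0]
```

Emit:
move_arm(commands=[[[0,0,1.1,0,0,0],[0,0,2.2,0,0,0],[0,0,2.2,0,0,0],[0,0,2.2,0,0,0]]])

```text
time: 2.1
position: [0.4971, 0.1161, 0.2268]
tool_rot: [0.006, 1.0, 0.0, 0.0]
ft_force: [0.2, 0.1, 0.6]
grip_width: 0.0872
grip_force: 0.0
```

Emit:
move_arm(commands=[[[0,0,0,0,0,0],[0,0,0,0,0,0],[0,0,0,0,0,0],[0,0,0,0,0,0],[0,0,0,0,0,0],[0,0,0,0,0,0],[0,0,0,0,0,0],[0,0,0,0,0,0]]], claw=1, squeeze=25)

```text
time: 3.1
position: [0.4971, 0.1151, 0.2257]
tool_rot: [0.007, 1.0, -0.0, -0.0]
ft_force: [0.2, 0.5, -0.5]
grip_width: 0.0147
grip_force: 0.0
```

```bash
python3 -c "
from h import *
st()
rows([(.4962,.0555,.062,89.2),(.4955,.0155,.062,89.2)])"
```

```text
t 3.1 p [0.4971 0.1151 0.2257] yaw_y 89.21 F [ 0.2  0.5 -0.5] w 0.0147 gf 0.0
[-0.001, -1.5, 0.0, 0.0, 0.0, 0.0]
[0.003, -2.5, 0.0, 0.0, 0.0, 0.0]
```

Emit:
move_arm(commands=[[[0,0,0,0,0,0],[0,0,0,0,0,0],[0,-0.25,0,0,0,0],[0,-0.55,0,0,0,0],[0,-0.85,0,0,0,0],[0,-1.2,0,0,0,0],[0,-1.5,0,0,0,0],[0,-1.8,0,0,0,0],[0,-2.1,0,0,0,0],[0,-2.3,0,0,0,0],[0,-2.5,0,0,0,0],[0,-2.5,0,0,0,0]]])

```text
time: 4.6
position: [0.4953, 0.0149, 0.2257]
tool_rot: [0.007, 1.0, -0.0, -0.001]
ft_force: [-2.2, -0.5, 1.7]
grip_width: 0.0135
grip_force: 25.0
```

```bash
python3 -c "
from h import *
st()"
```

```text
t 4.6 p [0.4953 0.0149 0.2257] yaw_y 89.19 F [-2.2 -0.5  1.7] w 0.0135 gf 25.0
```

Emit:
move_arm(commands=[[[0,-0.1,0,0,0,0],[0,-0.2,0,0,0,0],[0,-0.2,0,0,0,0]]])

```text
time: 4.97
position: [0.4952, 0.0074, 0.2257]
tool_rot: [0.007, 1.0, 0.0, -0.001]
ft_force: [-1.7, 3.3, 1.1]
grip_width: 0.0136
grip_force: 25.0
```

Emit:
move_arm(commands=[[[0,-0.1,0,0,0,0],[0,-0.1,0,0,0,0]]])

```text
time: 5.22
position: [0.4951, 0.0056, 0.2257]
tool_rot: [0.008, 1.0, 0.002, -0.001]
ft_force: [0.0, 17.7, 1.0]
grip_width: 0.0139
grip_force: 25.0
```

Emit:
move_arm(commands=[[[0,-0.1,0,0,0,0],[0,-0.1,0,0,0,0]]])

```text
time: 5.48
position: [0.495, 0.0045, 0.2256]
tool_rot: [0.009, 1.0, 0.005, -0.001]
ft_force: [4.3, 35.9, -0.2]
grip_width: 0.0138
grip_force: 25.0
```

```bash
python3 -c "
from h import *
st()"
```

```text
t 5.47 p [0.495  0.0045 0.2256] yaw_y 88.91 F [ 4.3 35.9 -0.2] w 0.0138 gf 25.0
```

Emit:
move_arm(commands=[[[0,0.1,0,0,0,0],[0,0.15,0,0,0,0],[0,0.15,0,0,0,0]]])

```text
time: 5.85
position: [0.4951, 0.0062, 0.2256]
tool_rot: [0.007, 1.0, 0.001, -0.001]
ft_force: [-0.7, 8.4, 0.4]
grip_width: 0.0136
grip_force: 25.0
```

Emit:
move_arm(commands=[[[0,0,0,0,0,0],[0,0,0,0,0,0],[0,0,0,0,0,0],[0,0,0,0,0,0],[0,0,-1.5,0,0,0],[0,0,-3,0,0,0],[0,0,-3,0,0,0]]], claw=-1)

```text
time: 6.72
position: [0.4971, 0.0048, 0.35]
tool_rot: [0.007, 1.0, -0.001, 0.005]
ft_force: [-0.2, -0.1, -0.2]
grip_width: 0.0759
grip_force: 0.0
```

Run:
```python
from h import *
d=np.load(CM);p=d['p'];p=p+d['M']@np.array([0,-.4+.15,-3])*.04;np.savez(CM,p=p,M=d['M']);print(p)
st()
t=camera('top');s=camera('scene');np.savez('/tmp/top1.npz',**t);np.savez('/tmp/scene1.npz',**s)
for c in(t,s):
    for r in scene_can(c): print(*r)
    P=cloud(c);m=(P[...,2]>.012)&(P[...,2]<.06)&(P[...,0]>.3)&(P[...,0]<.62)&(P[...,1]>-.5)&(P[...,1]<-.1)
    n,l,sx,ce=cv2.connectedComponentsWithStats(m.astype(np.uint8))
    for i in range(1,n):
        if sx[i,4]>12:
            w=P[l==i];hi=w[w[:,2]>.034];print('obj',sx[i,4],((w.min(0)+w.max(0))/2)[:2].round(4),np.ptp(w,axis=0).round(3),'top',hi.mean(0).round(4) if len(hi) else 0,ce[i].round(1))
cv2.imwrite('pics/t1.png',cv2.resize(t["pixels"][120:270,250:500],None,fx=3,fy=3,interpolation=cv2.INTER_CUBIC))
```

```text
[0.49535837 0.00551066 0.346     ]
t 6.72 p [0.4971 0.0048 0.35  ] yaw_y 89.22 F [-0.2 -0.1 -0.2] w 0.0759 gf 0.0
139 [0.6333 0.0025 0.0889] [0.6225 0.0043 0.0895] [0.1125 0.1121 0.0168] [352.9 147.6]
obj 90 [ 0.5963 -0.1182] [0.047 0.032 0.024] top [ 0.5889 -0.1179  0.0347] [390.3 162.6]
obj 45 [ 0.5337 -0.3386] [0.019 0.021 0.026] top [ 0.5341 -0.3373  0.0394] [460.8 180.1]
obj 44 [ 0.4606 -0.252 ] [0.019 0.02  0.027] top [ 0.4591 -0.2516  0.0395] [433.8 204.2]
obj 43 [ 0.4404 -0.1605] [0.019 0.019 0.02 ] top [ 0.4413 -0.1612  0.0403] [405.  210.9]
obj 1279 [ 0.3433 -0.2232] [0.086 0.182 0.042] top [ 0.3368 -0.2233  0.0362] [425.5 243.5]
obj 43 [ 0.3657 -0.3779] [0.016 0.013 0.047] top [ 0.366  -0.3768  0.0507] [475.4 233.8]
54 [0.495  0.004  0.0845] [0.4943 0.0042 0.0851] [0.0314 0.0174 0.0076] [287.3 212.1]
320 [0.6164 0.0038 0.088 ] [0.6137 0.0027 0.0878] [0.1308 0.1183 0.0136] [305.2 244.8]
obj 1257 [ 0.3438 -0.2252] [0.087 0.179 0.047] top [ 0.333  -0.2276  0.0375] [196.1 211.5]
obj 56 [ 0.4414 -0.1652] [0.017 0.021 0.027] top [ 0.4416 -0.1656  0.0398] [226.9 229.7]
obj 77 [ 0.3662 -0.3797] [0.016 0.018 0.048] top [ 0.3678 -0.3793  0.0486] [145.6 237.7]
obj 62 [ 0.4591 -0.256 ] [0.022 0.021 0.027] top [ 0.4602 -0.2561  0.0403] [197.8 246.5]
obj 122 [ 0.5938 -0.119 ] [0.051 0.038 0.022] top 0 [259.6 266.7]
obj 78 [ 0.5351 -0.3402] [0.022 0.022 0.026] top [ 0.5354 -0.34    0.0408] [173.8 280.9]
```

View pics/t1.png

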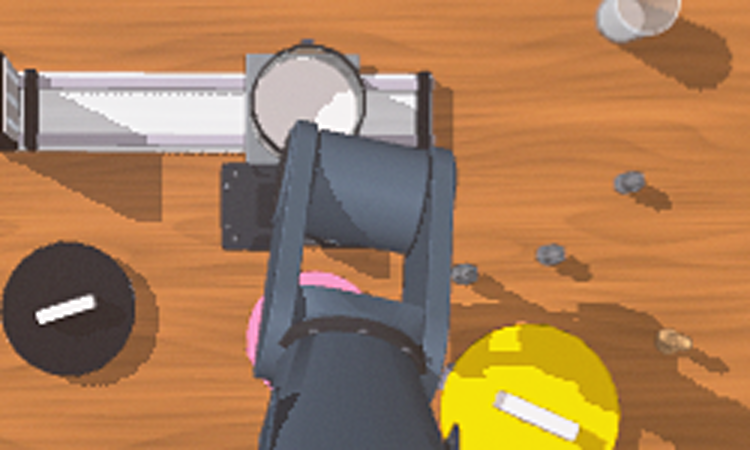

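Fin travel was 0.11 m before it stopped firmly, so the carriage is at its loading stop. The image shows the can at crop (307,100) and three upright oaks at crop (463,273), (549,254) and (628,182). Now oak A.

```bash
python3 -c "
from h import *
rows([(.441,-.163,.11,118)]);rows([(.441,-.163,.028,118)])"
```

```text
[1.301, -4.231, 1.8, 0.0, 0.0, -0.502]
[0.0, 0.0, 2.05, 0.0, 0.0, 0.0]
```

Emit:
move_arm(commands=[[[1.301,-4.231,1.8,0,0,-0.502],[1.301,-4.231,1.8,0,0,-0.502],[1.301,-4.231,1.8,0,0,-0.502],[1.301,-4.231,1.8,0,0,-0.502],[1.301,-4.231,1.8,0,0,-0.502],[1.301,-4.231,1.8,0,0,-0.502],[1.301,-4.231,1.8,0,0,-0.502]]], claw=-0.15)

```text
time: 7.7
position: [0.4415, -0.1622, 0.2739]
tool_rot: [-0.242, 0.97, 0.0, -0.0]
ft_force: [0.1, 0.6, -0.0]
grip_width: 0.0499
grip_force: 0.0
```

Emit:
move_arm(commands=[[[0,0,1,0,0,0],[0,0,2.05,0,0,0],[0,0,2.05,0,0,0],[0,0,2.05,0,0,0]]])

```text
time: 8.2
position: [0.4417, -0.163, 0.1927]
tool_rot: [-0.242, 0.97, -0.0, 0.0]
ft_force: [-0.4, 0.7, -0.3]
grip_width: 0.05
grip_force: 0.0
```

Emit:
move_arm(commands=[[[0,0,0,0,0,0],[0,0,0,0,0,0],[0,0,0,0,0,0],[0,0,0,0,0,0],[0,0,0,0,0,0],[0,0,0,0,0,0],[0,0,0,0,0,0]]], claw=1, squeeze=15)

```text
time: 9.07
position: [0.4413, -0.1634, 0.192]
tool_rot: [-0.242, 0.97, -0.0, 0.0]
ft_force: [-0.2, 0.5, 5.3]
grip_width: 0.0202
grip_force: 15.0
```

```bash
python3 -c "
from h import *
st()
rows([(.441,-.163,.13,118)]);rows([(.617,-.022,.14,0)]);rows([(.617,-.022,.061,0)])"
```

```text
t 9.07 p [ 0.4413 -0.1634  0.192 ] yaw_y 117.97 F [-0.2  0.5  5.3] w 0.0202 gf 15.0
[0.0, 0.0, -2.55, 0.0, 0.0, 0.0]
[-5.54, 1.049, -0.25, 0.0, 0.0, 2.059]
[0.0, 0.0, 1.975, 0.0, 0.0, 0.0]
```

Emit:
move_arm(commands=[[[0,0,-1.3,0,0,0],[0,0,-2.55,0,0,0],[0,0,-2.55,0,0,0.19],[-0.5,0.1,-2.6,0,0,0.37],[-1.2,0.2,-2.7,0,0,0.56],[-2,0.4,-2.8,0,0,0.74],[-3,0.6,-2.8,0,0,0.93],[-4,0.8,-2.8,0,0,1.11],[-5,0.95,-2.8,0,0,1.3],[-5.54,1.049,-2.8,0,0,1.48],[-5.54,1.049,-2.8,0,0,1.67],[-5.54,1.049,-2.8,0,0,1.85]]])

```text
time: 10.58
position: [0.6172, -0.0218, 0.3028]
tool_rot: [0.631, 0.775, -0.0, -0.001]
ft_force: [-0.4, 0.1, 0.5]
grip_width: 0.02
grip_force: 15.0
```

```bash
python3 -c "
from h import *
st()"
```

```text
t 10.57 p [ 0.6172 -0.0218  0.3028] yaw_y 11.68 F [-0.4  0.1  0.5] w 0.02 gf 15.0
```

Emit:
move_arm(commands=[[[0,0,0,0,0,0.18],[0,0,0,0,0,0.209],[0,0,0.8,0,0,0.209],[0,0,1.6,0,0,0.209],[0,0,1.9,0,0,0.209],[0,0,1.975,0,0,0.209],[0,0,1.975,0,0,0.209]]])

```text
time: 11.45
position: [0.6177, -0.0224, 0.2254]
tool_rot: [0.707, 0.707, 0.0, 0.001]
ft_force: [-0.2, -0.7, -0.5]
grip_width: 0.0198
grip_force: 15.0
```

Emit:
move_arm(commands=[[[0,0,0,0,0,0],[0,0,0,0,0,0],[0,0,0,0,0,0],[0,0,-1,0,0,0],[0,0,-2,0,0,0],[0,0,-2,0,0,0]]], claw=0.17)

```text
time: 12.2
position: [0.6185, -0.0226, 0.3085]
tool_rot: [0.707, 0.707, 0.002, 0.003]
ft_force: [0.4, -0.2, 0.9]
grip_width: 0.0361
grip_force: 0.0
```

```bash
cat >> h.py <<'E'
def bump(*r):
    d=np.load(CM);np.savez(CM,p=d['p']+d['M']@np.array(r[:3])*.04,M=d['M']@R.from_rotvec(r[3:] if len(r)>3 else [0,0,0]).as_matrix())
E
python3 -c "
from h import *
bump(0,0,-2)
st();print(np.load(CM)['p'])
rows([(.4597,-.2538,.11,-62)]);rows([(.4597,-.2538,.028,-62)])"
```

```text
t 12.2 p [ 0.6185 -0.0226  0.3085] yaw_y 0.01 F [ 0.4 -0.2  0.9] w 0.0361 gf 0.0
[ 0.61701996 -0.02199614  0.305     ]
[-5.795, -3.933, 0.775, 0.0, 0.0, 1.082]
[0.0, 0.0, 2.05, 0.0, 0.0, 0.0]
```

```bash
cat >> h.py <<'E'
def objs(n='top',x=(.3,.62),y=(-.5,-.1),f=None):
    c=camera(n);P=cloud(c);m=(P[...,2]>.012)&(P[...,2]<.06)&(P[...,0]>x[0])&(P[...,0]<x[1])&(P[...,1]>y[0])&(P[...,1]<y[1])
    k,l,sx,ce=cv2.connectedComponentsWithStats(m.astype(np.uint8))
    for i in range(1,k):
        if 12<sx[i,4]<200:
            w=P[l==i];print(n,sx[i,4],((w.min(0)+w.max(0))/2)[:2].round(4),np.ptp(w,axis=0).round(3),ce[i].round(1))
    if f: cv2.imwrite(f,c["pixels"])
    return c
E
python3 -c "
from h import *
objs('top');objs('scene',f='pics/s2.png')"
```

```text
top 21 [ 0.6077 -0.1196] [0.021 0.008 0.024] [389.9 158. ]
top 45 [ 0.534  -0.3377] [0.019 0.02  0.027] [460.8 180.1]
top 44 [ 0.4606 -0.2518] [0.019 0.02  0.029] [433.8 204.2]
top 46 [ 0.3666 -0.3771] [0.014 0.016 0.046] [475.3 233.5]
scene 73 [ 0.3669 -0.3799] [0.014 0.015 0.047] [145.6 237.6]
scene 61 [ 0.4598 -0.2561] [0.019 0.021 0.029] [197.7 246.5]
scene 117 [ 0.5937 -0.1192] [0.051 0.037 0.021] [259.5 266.8]
scene 78 [ 0.5353 -0.3404] [0.02  0.022 0.03 ] [173.8 280.9]
```

Oaks B and C haven't moved. Going to B.

Emit:
move_arm(commands=[[[-1,-0.7,0,0,0,0.18],[-2.2,-1.5,0,0,0,0.36],[-3.4,-2.3,0.2,0,0,0.54],[-4.6,-3.1,0.5,0,0,0.72],[-5.795,-3.933,0.775,0,0,0.9],[-5.795,-3.933,0.775,0,0,1.082],[-5.795,-3.933,0.775,0,0,1.082],[-5.795,-3.933,0.775,0,0,1.082]]], claw=-0.15)

```text
time: 13.3
position: [0.46, -0.2535, 0.2731]
tool_rot: [0.97, 0.244, -0.0, -0.001]
ft_force: [0.4, 0.3, 0.5]
grip_width: 0.0499
grip_force: 0.0
```

Emit:
move_arm(commands=[[[0,0,1,0,0,0],[0,0,2.05,0,0,0],[0,0,2.05,0,0,0],[0,0,2.05,0,0,0]]])

```text
time: 13.8
position: [0.4606, -0.2538, 0.1925]
tool_rot: [0.97, 0.243, 0.0, 0.0]
ft_force: [-0.1, 0.3, -0.9]
grip_width: 0.0498
grip_force: 0.0
```

Emit:
move_arm(commands=[[[0,0,0,0,0,0],[0,0,0,0,0,0],[0,0,0,0,0,0],[0,0,0,0,0,0],[0,0,0,0,0,0],[0,0,0,0,0,0],[0,0,0,0,0,0]]], claw=1, squeeze=15)

```text
time: 14.68
position: [0.4601, -0.2542, 0.1921]
tool_rot: [0.97, 0.242, 0.0, 0.0]
ft_force: [-0.5, 1.0, 5.1]
grip_width: 0.0199
grip_force: 15.0
```

```bash
python3 -c "
from h import *
st()
rows([(.4597,-.2538,.13,-62),(.617,.004,.14,0)]);rows([(.617,.004,.061,0)])"
```

```text
t 14.68 p [ 0.4601 -0.2542  0.1921] yaw_y -61.99 F [-0.5  1.   5.1] w 0.0199 gf 15.0
[0.0, 0.0, -2.55, 0.0, 0.0, 0.0]
[6.498, -3.844, -2.8, 0.0, 0.0, -1.082]
[0.0, 0.0, 1.975, 0.0, 0.0, 0.0]
```

Emit:
move_arm(commands=[[[0,0,-1.3,0,0,0],[0,0,-2.55,0,0,0],[0.8,-0.5,-2.7,0,0,-0.18],[1.9,-1.1,-2.8,0,0,-0.36],[3,-1.8,-2.8,0,0,-0.54],[4.1,-2.4,-2.8,0,0,-0.72],[5.2,-3.1,-2.8,0,0,-0.9],[6.1,-3.6,-2.8,0,0,-1.05],[6.498,-3.844,-2.8,0,0,-1.082],[6.498,-3.844,-2.8,0,0,-1.082],[6.498,-3.844,-2.8,0,0,-1.082]]])

```text
time: 16.05
position: [0.6166, 0.0025, 0.3034]
tool_rot: [0.708, 0.706, -0.001, -0.0]
ft_force: [0.4, -0.7, -0.2]
grip_width: 0.0198
grip_force: 15.0
```

Emit:
move_arm(commands=[[[0,0,0.8,0,0,0],[0,0,1.6,0,0,0],[0,0,1.9,0,0,0],[0,0,1.975,0,0,0],[0,0,1.975,0,0,0]]])

```text
time: 16.68
position: [0.6176, 0.0031, 0.2255]
tool_rot: [0.707, 0.707, 0.0, 0.001]
ft_force: [0.2, 0.3, 0.3]
grip_width: 0.02
grip_force: 15.0
```

Emit:
move_arm(commands=[[[0,0,0,0,0,0],[0,0,0,0,0,0],[0,0,0,0,0,0],[0,0,-1,0,0,0],[0,0,-2,0,0,0],[0,0,-2,0,0,0]]], claw=0.17)

```text
time: 17.42
position: [0.6185, 0.0036, 0.3084]
tool_rot: [0.707, 0.707, 0.002, 0.003]
ft_force: [1.1, -0.7, 0.4]
grip_width: 0.0362
grip_force: 0.0
```

```bash
python3 -c "
from h import *
bump(0,0,-2)
st();print(np.load(CM)['p'])
objs('top');objs('scene')
rows([(.5345,-.3388,.11,-62)]);rows([(.5345,-.3388,.028,-62)])"
```

```text
t 17.43 p [0.6185 0.0036 0.3084] yaw_y 0.01 F [ 1.1 -0.7  0.4] w 0.0362 gf 0.0
[0.61698253 0.00400731 0.305     ]
top 46 [ 0.534  -0.3385] [0.019 0.019 0.033] [460.8 180. ]
top 44 [ 0.3666 -0.3767] [0.014 0.016 0.046] [475.2 233.6]
scene 73 [ 0.3656 -0.3789] [0.016 0.016 0.047] [145.3 237.1]
scene 122 [ 0.5949 -0.1192] [0.049 0.037 0.023] [259.6 266.8]
scene 77 [ 0.5359 -0.3405] [0.021 0.021 0.028] [173.8 280.9]
[-8.57, -2.062, 0.775, 0.0, 0.0, 1.082]
[0.0, 0.0, 2.05, 0.0, 0.0, 0.0]
```

Emit:
move_arm(commands=[[[-1.2,-0.3,0,0,0,0.15],[-2.6,-0.6,0,0,0,0.3],[-4,-1,0.1,0,0,0.48],[-5.4,-1.3,0.3,0,0,0.66],[-6.8,-1.6,0.5,0,0,0.84],[-8,-1.9,0.775,0,0,1.02],[-8.57,-2.062,0.775,0,0,1.082],[-8.57,-2.062,0.775,0,0,1.082],[-8.57,-2.062,0.775,0,0,1.082]]], claw=-0.15)

```text
time: 18.65
position: [0.535, -0.3374, 0.2735]
tool_rot: [0.97, 0.243, -0.0, -0.001]
ft_force: [0.4, 0.7, 1.1]
grip_width: 0.0502
grip_force: 0.0
```

Emit:
move_arm(commands=[[[0,0,1,0,0,0],[0,0,2.05,0,0,0],[0,0,2.05,0,0,0],[0,0,2.05,0,0,0]]])

```text
time: 19.15
position: [0.5357, -0.3383, 0.193]
tool_rot: [0.97, 0.243, 0.001, 0.001]
ft_force: [0.4, 0.1, 1.0]
grip_width: 0.05
grip_force: 0.0
```

Emit:
move_arm(commands=[[[0,0,0,0,0,0],[0,0,0,0,0,0],[0,0,0,0,0,0],[0,0,0,0,0,0],[0,0,0,0,0,0],[0,0,0,0,0,0],[0,0,0,0,0,0]]], claw=1, squeeze=15)

```text
time: 20.02
position: [0.5348, -0.3393, 0.1921]
tool_rot: [0.97, 0.242, 0.0, 0.0]
ft_force: [-1.2, 1.5, 5.1]
grip_width: 0.0201
grip_force: 15.0
```

```bash
python3 -c "
from h import *
st()
rows([(.5345,-.3388,.13,-62),(.617,.030,.14,0)]);rows([(.617,.030,.061,0)])"
```

```text
t 20.02 p [ 0.5348 -0.3393  0.1921] yaw_y -62.0 F [-1.2  1.5  5.1] w 0.0201 gf 15.0
[0.0, 0.0, -2.55, 0.0, 0.0, 0.0]
[6.15, -7.172, -2.8, 0.0, 0.0, -1.082]
[0.0, 0.0, 1.975, 0.0, 0.0, 0.0]
```

Emit:
move_arm(commands=[[[0,0,-1.3,0,0,0],[0,0,-2.55,0,0,0],[0.6,-0.7,-2.7,0,0,-0.15],[1.5,-1.75,-2.8,0,0,-0.3],[2.4,-2.8,-2.8,0,0,-0.45],[3.3,-3.85,-2.8,0,0,-0.6],[4.2,-4.9,-2.8,0,0,-0.78],[5.1,-5.95,-2.8,0,0,-0.96],[5.8,-6.8,-2.8,0,0,-1.082],[6.15,-7.172,-2.8,0,0,-1.082],[6.15,-7.172,-2.8,0,0,-1.082],[6.15,-7.172,-2.8,0,0,-1.082]]])

```text
time: 21.52
position: [0.6172, 0.0282, 0.3035]
tool_rot: [0.708, 0.706, -0.0, 0.0]
ft_force: [0.8, -0.5, 0.7]
grip_width: 0.0201
grip_force: 15.0
```

Emit:
move_arm(commands=[[[0,0,0.8,0,0,0],[0,0,1.6,0,0,0],[0,0,1.9,0,0,0],[0,0,1.975,0,0,0],[0,0,1.975,0,0,0]]])

```text
time: 22.15
position: [0.6177, 0.0291, 0.2255]
tool_rot: [0.707, 0.707, 0.0, 0.001]
ft_force: [0.1, 0.5, -0.8]
grip_width: 0.02
grip_force: 15.0
```

Emit:
move_arm(commands=[[[0,0,0,0,0,0],[0,0,0,0,0,0],[0,0,0,0,0,0],[0,0,-1,0,0,0],[0,0,-2,0,0,0],[0,0,-2,0,0,0]]], claw=0.17)

```text
time: 22.9
position: [0.6185, 0.0297, 0.3085]
tool_rot: [0.707, 0.707, 0.002, 0.003]
ft_force: [0.5, -0.1, 0.4]
grip_width: 0.0362
grip_force: 0.0
```

```bash
python3 -c "
from h import *
bump(0,0,-2)
st();print(np.load(CM)['p'])
# move aside, over the lid, to look
rows([(.42,.12,.2,17)])"
```

```text
t 22.9 p [0.6185 0.0297 0.3085] yaw_y 0.02 F [ 0.5 -0.1  0.4] w 0.0362 gf 0.0
[0.61698686 0.03000591 0.305     ]
[2.25, -4.925, -1.475, 0.0, 0.0, -0.297]
```

Emit:
move_arm(commands=[[[0.5,-1,-1,0,0,-0.15],[1.2,-2.4,-1.475,0,0,-0.297],[1.8,-3.8,-1.475,0,0,-0.297],[2.25,-4.925,-1.475,0,0,-0.297],[2.25,-4.925,-1.475,0,0,-0.297]]], claw=-0.3)

```text
time: 23.52
position: [0.4157, 0.1208, 0.3629]
tool_rot: [0.594, 0.805, -0.002, -0.003]
ft_force: [1.2, -0.4, 0.5]
grip_width: 0.0564
grip_force: 0.0
```

Run:
```python
from h import *
t=camera('top');s=camera('scene')
np.savez('/tmp/top2.npz',**t);np.savez('/tmp/scene2.npz',**s)
k=lambda c,u0,v0,u1,v1,f:cv2.resize(c["pixels"][v0:v1,u0:u1],None,fx=f,fy=f,interpolation=cv2.INTER_CUBIC)
a=k(t,230,110,430,270,3);b=k(s,220,150,400,310,3)
cv2.imwrite('pics/t3.png',a);cv2.imwrite('pics/s3.png',b)
print(lidmeas(t,(255,210,290,240),.057)); print(lidmeas(s,(335,163,362,188),.057))
for c in(t,s):
    for r in scene_can(c): print(*r)
```

```text
(array([0.41183936, 0.25383733]), np.float32(106.0589), array([12.33358479, 57.61798477]), np.int32(79))
(array([0.41973651, 0.24830963]), np.float32(107.42714), array([29.38908577, 69.95415497]), np.int32(116))
157 [0.6196 0.0028 0.0892] [0.6152 0.0042 0.0886] [0.1126 0.112  0.0144] [352.9 152.1]
42 [0.4962 0.0077 0.0843] [0.4953 0.0077 0.0846] [0.0274 0.0128 0.0072] [352.  193.2]
52 [0.4946 0.0044 0.0846] [0.4947 0.0049 0.0848] [0.0314 0.0173 0.007 ] [287.3 211.9]
318 [0.6163 0.0026 0.088 ] [0.6172 0.0024 0.0883] [0.1241 0.118  0.0144] [304.8 244.9]
```

View pics/t3.png

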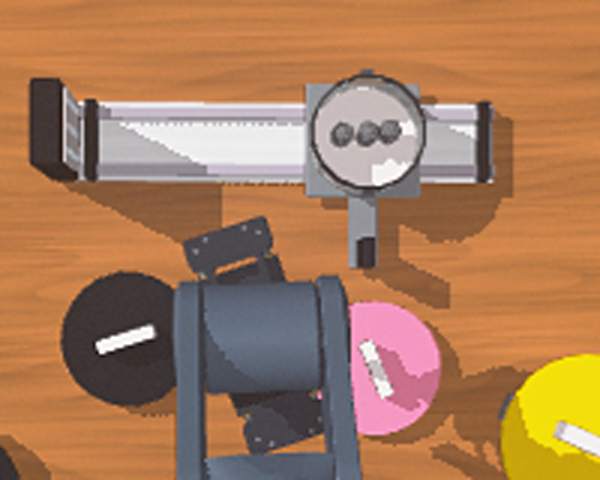

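View pics/s3.png

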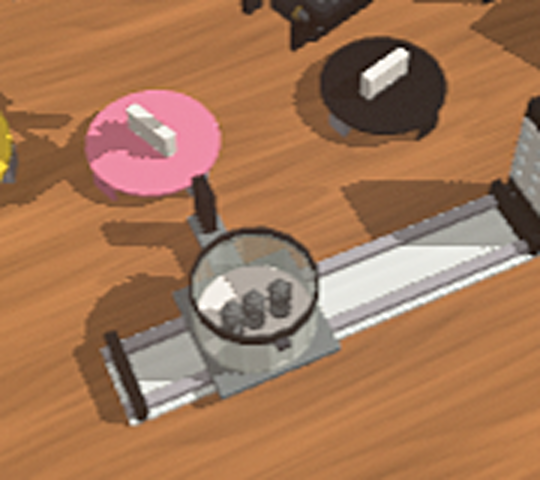

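The three oaks stand in the can at crop (342,135), (368,133) and (390,131). The stud line runs along world x, with one stud at crop (368,72). The lid's handle is at crop (126,339). Next I measure the can centre more exactly.

Run:
```python
from h import *
for f,(cu,cv,rr) in(('top2',(352.7,153.7,26)),('scene2',(304.5,245,27))):
    c=load(f'/tmp/{f}.npz');P=cloud(c)
    g=c["pixels"].max(2)
    v,u=np.where((g<75));k=np.hypot(u-cu,v-cv)<rr;v,u=v[k],u[k]
    Q=onplane(c,np.c_[u,v],.088)[:,:2]
    # robust circle fit
    from scipy.optimize import least_squares
    r=least_squares(lambda p:np.hypot(Q[:,0]-p[0],Q[:,1]-p[1])-p[2],[.617,.004,.055],loss='soft_l1',f_scale=.002)
    print(f,len(Q),r.x.round(4))
t=load('/tmp/top2.npz')
# fin dark blob in top, at z .085
g=t["pixels"].max(2);v,u=np.where(g[183:202,340:362]<60);Q=onplane(t,np.c_[u+340,v+183],.085)[:,:2];print('fin',len(Q),((Q.min(0)+Q.max(0))/2).round(4))
# small lid disc, dark
t=load('/tmp/top0.npz');g=t["pixels"].max(2);m=np.zeros_like(g);m[195:250,245:302]=(g[195:250,245:302]<75)
cn=max(cv2.findContours(m,0,cv2.CHAIN_APPROX_NONE)[0],key=cv2.contourArea);Q=onplane(t,cn.reshape(-1,2),.025)[:,:2];print('lid disc',cv2.minEnclosingCircle((Q*1000).astype(np.float32)))
rows([(.4115,.2538,.12,17)]);rows([(.4115,.2538,.047,17)])
```

```text
top2 75 [0.6153 0.0046 0.0564]
scene2 206 [0.614  0.0014 0.0571]
fin 17 [0.4953 0.0078]
lid disc ((411.9159851074219, 252.75079345703125), 69.1916275024414)
[3.261, 0.776, 2.0, 0.0, 0.0, 0.0]
[0.0, 0.0, 1.825, 0.0, 0.0, 0.0]
```

Emit:
move_arm(commands=[[[1.2,0.3,0.5,0,0,0],[2.4,0.6,1.2,0,0,0],[3.26,0.77,2,0,0,0],[3.26,0.77,2,0,0,0],[3.26,0.77,2,0,0,0]]])

```text
time: 24.25
position: [0.4128, 0.253, 0.2836]
tool_rot: [0.595, 0.804, 0.0, 0.0]
ft_force: [0.3, -0.0, 0.1]
grip_width: 0.0566
grip_force: 0.0
```

Emit:
move_arm(commands=[[[0,0,0.6,0,0,0],[0,0,1.2,0,0,0],[0,0,1.6,0,0,0],[0,0,1.8,0,0,0],[0,0,1.825,0,0,0],[0,0,1.825,0,0,0]]])

```text
time: 25.0
position: [0.412, 0.2531, 0.2114]
tool_rot: [0.595, 0.804, 0.001, 0.0]
ft_force: [-0.2, -0.5, 0.1]
grip_width: 0.0566
grip_force: 0.0
```

Emit:
move_arm(commands=[[[0,0,0,0,0,0],[0,0,0,0,0,0],[0,0,0,0,0,0],[0,0,0,0,0,0],[0,0,0,0,0,0],[0,0,0,0,0,0],[0,0,0,0,0,0],[0,0,0,0,0,0]]], claw=1, squeeze=50)

```text
time: 26.0
position: [0.4114, 0.2533, 0.2107]
tool_rot: [0.595, 0.804, -0.0, -0.0]
ft_force: [-0.1, -0.3, 0.5]
grip_width: 0.0135
grip_force: 50.0
```

```bash
python3 -c "
from h import *
st()
rows([(.412,.253,.17,17),(.615,.003,.17,-1.3)])"
```

```text
t 26.0 p [0.4114 0.2533 0.2107] yaw_y 17.02 F [-0.1 -0.3  0.5] w 0.0135 gf 50.0
[-0.023, 0.006, -3.075, 0.0, 0.0, 0.0]
[-7.485, 3.03, -3.075, 0.0, 0.0, 0.32]
```

Emit:
move_arm(commands=[[[0,0,-0.7,0,0,0],[0,0,-1.7,0,0,0],[0,0,-2.7,0,0,0],[0,0,-3.075,0,0,0],[-0.9,0.4,-3.075,0,0,0.05],[-2,0.8,-3.075,0,0,0.1],[-3.1,1.3,-3.075,0,0,0.15],[-4.2,1.7,-3.075,0,0,0.2],[-5.3,2.2,-3.075,0,0,0.25],[-6.3,2.6,-3.075,0,0,0.3],[-7.1,2.9,-3.075,0,0,0.32],[-7.485,3.03,-3.075,0,0,0.32]]])

```text
time: 27.5
position: [0.6159, 0.0009, 0.3331]
tool_rot: [0.716, 0.698, -0.0, -0.0]
ft_force: [-0.2, 0.7, -2.0]
grip_width: 0.0139
grip_force: 50.0
```

Emit:
move_arm(commands=[[[0,0,0,0,0,0],[0,0,0,0,0,0],[0,0,0,0,0,0]]])

```text
time: 27.88
position: [0.6142, 0.0038, 0.3337]
tool_rot: [0.715, 0.7, -0.0, -0.001]
ft_force: [-1.0, 0.3, -1.2]
grip_width: 0.0133
grip_force: 50.0
```

Run:
```python
from h import *
st()
s=camera('scene');t=camera('top')
b=s["pixels"][130:330,210:410];cv2.imwrite('pics/s4.png',cv2.resize(b,None,fx=3,fy=3,interpolation=cv2.INTER_CUBIC))
```

```text
t 27.88 p [0.6142 0.0038 0.3337] yaw_y -1.23 F [-1.   0.3 -1.2] w 0.0133 gf 50.0
```

View pics/s4.png

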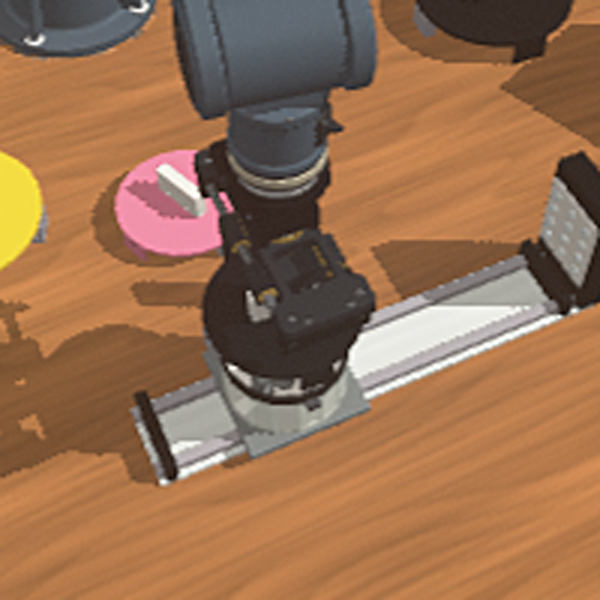

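The lid is held level over the can, at crop (290,310), with the stud visible at crop (315,403). Lowering it onto the seal.

Emit:
move_arm(commands=[[[0,0,0.4,0,0,0],[0,0,0.8,0,0,0],[0,0,1.1,0,0,0],[0,0,1.2,0,0,0],[0,0,1.3,0,0,0],[0,0,1.3,0,0,0]]])

```text
time: 28.72
position: [0.6152, 0.0024, 0.282]
tool_rot: [0.715, 0.699, 0.0, 0.0]
ft_force: [-0.7, 0.4, -1.4]
grip_width: 0.0137
grip_force: 50.0
```

Emit:
move_arm(commands=[[[0,0,0.05,0,0,0],[0,0,0.1,0,0,0],[0,0,0.1,0,0,0]]])

```text
time: 29.1
position: [0.6153, 0.0025, 0.2783]
tool_rot: [0.715, 0.699, 0.0, 0.001]
ft_force: [-0.1, -0.8, 2.7]
grip_width: 0.0135
grip_force: 50.0
```

Emit:
move_arm(commands=[[[0,0,0.05,0,0,0],[0,0,0.075,0,0,0],[0,0,0.075,0,0,0]]])

```text
time: 29.48
position: [0.6152, 0.0026, 0.2752]
tool_rot: [0.715, 0.699, 0.0, 0.0]
ft_force: [-1.6, 0.9, 4.8]
grip_width: 0.0133
grip_force: 50.0
```

Emit:
move_arm(commands=[[[0,0,0.05,0,0,0],[0,0,0.05,0,0,0],[0,0,0.05,0,0,0]]])

```text
time: 29.85
position: [0.6151, 0.0027, 0.2747]
tool_rot: [0.715, 0.699, 0.0, 0.0]
ft_force: [-3.8, 0.9, 12.1]
grip_width: 0.0139
grip_force: 50.0
```

Emit:
move_arm(commands=[[[0,0,0,0,0,0.1],[0,0,0,0,0,0.2],[0,0,0,0,0,0.3],[0,0,0,0,0,0.4],[0,0,0,0,0,0.5],[0,0,0,0,0,0.6],[0,0,0,0,0,0.7],[0,0,0,0,0,0.8],[0,0,0,0,0,0.9],[0,0,0,0,0,1],[0,0,0,0,0,1.1],[0,0,0,0,0,1.2]]])

```text
time: 31.35
position: [0.6149, 0.0034, 0.2747]
tool_rot: [0.985, 0.173, 0.0, -0.0]
ft_force: [-3.2, 3.6, 14.3]
grip_width: 0.0139
grip_force: 50.2
```

```bash
python3 -c "
from h import *
o=st();print(o['moment'].round(2),o['q'].round(2))"
```

```text
t 31.35 p [0.6149 0.0034 0.2747] yaw_y -70.1 F [-3.2  3.6 14.3] w 0.0139 gf 50.2
[0.47 0.79 0.53] [-0.18  0.68  1.56  0.    0.9   1.05]
```

Emit:
move_arm(commands=[[[0,0,0,0,0,0.08],[0,0,0,0,0,0.16],[0,0,0,0,0,0.24],[0,0,0,0,0,0.3],[0,0,0,0,0,0.36],[0,0,0,0,0,0.36]]])

```text
time: 32.1
position: [0.6149, 0.0035, 0.2747]
tool_rot: [1.0, -0.005, 0.0, -0.0]
ft_force: [-4.0, 4.3, 13.6]
grip_width: 0.0139
grip_force: 50.1
```

```bash
python3 -c "
from h import *
o=st();print(o['moment'].round(2))"
```

```text
t 32.1 p [0.6149 0.0035 0.2747] yaw_y -90.61 F [-4.   4.3 13.6] w 0.0139 gf 50.1
[0.52 0.82 0.37]
```

Emit:
move_arm(commands=[[[0,0,0,0,0,0.03],[0,0,0,0,0,0.03]]])

```text
time: 32.35
position: [0.6149, 0.0035, 0.2747]
tool_rot: [1.0, -0.02, 0.0, -0.0]
ft_force: [-3.9, 4.1, 13.1]
grip_width: 0.0136
grip_force: 50.1
```

```bash
python3 -c "
from h import *
o=st();print(o['moment'].round(2))"
```

```text
t 32.35 p [0.6149 0.0035 0.2747] yaw_y -92.3 F [-3.9  4.1 13.1] w 0.0136 gf 50.1
[0.51 0.79 0.46]
```

Emit:
move_arm(commands=[[[0,0,0,0,0,0.03],[0,0,0,0,0,0.03]]])

```text
time: 32.6
position: [0.6149, 0.0037, 0.2747]
tool_rot: [0.999, -0.034, 0.0, -0.0]
ft_force: [-2.0, 4.0, 13.5]
grip_width: 0.0138
grip_force: 50.5
```

```bash
python3 -c "
from h import *
o=st();print(o['moment'].round(2))"
```

```text
t 32.6 p [0.6149 0.0037 0.2747] yaw_y -93.93 F [-2.   4.  13.5] w 0.0138 gf 50.5
[0.7  0.76 0.85]
```

Emit:
move_arm(commands=[[[0,0,0,0,0,0.03],[0,0,0,0,0,0.03]]])

```text
time: 32.85
position: [0.6149, 0.0039, 0.2747]
tool_rot: [0.999, -0.048, 0.0, -0.0]
ft_force: [-3.2, 5.0, 14.0]
grip_width: 0.014
grip_force: 51.9
```

```bash
python3 -c "
from h import *
o=st();print(o['moment'].round(2))"
```

```text
t 32.85 p [0.6149 0.0039 0.2747] yaw_y -95.54 F [-3.2  5.  14. ] w 0.014 gf 51.9
[0.8  0.75 1.21]
```

Emit:
move_arm(commands=[[[0,0,0,0,0,-0.03],[0,0,0,0,0,-0.045],[0,0,-0.07,0,0,-0.045],[0,0,-0.13,0,0,-0.045],[0,0,-0.13,0,0,-0.045]]])

```text
time: 33.48
position: [0.615, 0.0036, 0.2775]
tool_rot: [1.0, -0.028, -0.0, -0.001]
ft_force: [-0.5, 5.4, 2.3]
grip_width: 0.0137
grip_force: 50.1
```

```bash
python3 -c "
from h import *
o=st();print(o['moment'].round(2))"
```

```text
t 33.48 p [0.615  0.0036 0.2775] yaw_y -93.23 F [-0.5  5.4  2.3] w 0.0137 gf 50.1
[0.94 0.12 0.45]
```

Emit:
move_arm(commands=[[[0,0,0,0,0,0],[0,0,0,0,0,0],[0,0,0,0,0,0],[0,0,0,0,0,0],[0,0,-0.5,0,0,0],[0,0,-1.5,0,0,0],[0,0,-2.5,0,0,0],[0,0,-2.5,0,0,0]]], claw=-0.3)

```text
time: 34.48
position: [0.6162, 0.0022, 0.3818]
tool_rot: [1.0, -0.029, 0.004, 0.001]
ft_force: [-0.4, -0.4, -0.9]
grip_width: 0.0561
grip_force: 0.0
```

Run:
```python
from h import *
o=st()
# re-base commanded pose on what was sent
p=np.array([.615,.003,.334-1.525*.04]);M=down(-1.3-np.degrees(1.65-.045));p=p+M@[0,0,(-.13-2.5)*.04];np.savez(CM,p=p,M=M);print(p,yaw(R.from_matrix(M).as_quat()))
rows([(.46,.12,.20,-92)])
```

```text
t 34.48 p [0.6162 0.0022 0.3818] yaw_y -93.29 F [-0.4 -0.4 -0.9] w 0.0561 gf 0.0
[0.615  0.003  0.3782] -93.26
[-4.035, -2.7, 0.355, 0.0, 0.0, -0.022]
```

Emit:
move_arm(commands=[[[-1,-0.7,0,0,0,0],[-2,-1.4,0,0,0,0],[-3,-2,0.2,0,0,-0.022],[-4.035,-2.7,0.355,0,0,-0.022],[-4.035,-2.7,0.355,0,0,-0.022]]])

```text
time: 35.1
position: [0.456, 0.1211, 0.3622]
tool_rot: [1.0, -0.016, -0.004, 0.0]
ft_force: [1.0, 0.1, 0.3]
grip_width: 0.0566
grip_force: 0.0
```

Run:
```python
from h import *
t=camera('top');s=camera('scene')
k=lambda c,u0,v0,u1,v1,f:cv2.resize(c["pixels"][v0:v1,u0:u1],None,fx=f,fy=f,interpolation=cv2.INTER_CUBIC)
cv2.imwrite('pics/t5.png',np.hstack([k(t,305,110,405,210,4),k(s,250,190,350,290,4)]))
print(lidmeas(t,(335,130,372,175),.125),lidmeas(s,(285,205,325,250),.125))
P=cloud(t);w=P[120:190,320:385].reshape(-1,3);d=w[(w[:,2]>.086)&(w[:,2]<.1)];print('disc',len(d),((d.min(0)+d.max(0))/2).round(4),np.ptp(d,axis=0).round(3),np.median(d[:,2]))
A=np.c_[d[:,:2]-d[:,:2].mean(0),np.ones(len(d))];print('tilt',np.linalg.lstsq(A,d[:,2],rcond=None)[0])
h=w[(w[:,2]>.115)&(w[:,2]<.14)];print('handle',h.mean(0),len(h))
```

```text
(array([0.61615906, 0.00615409]), np.float32(178.81743), array([11.70545578, 55.82038879]), np.int32(92)) (array([0.61676172, 0.00176485]), np.float32(177.5905), array([13.19048882, 61.02066422]), np.int32(109))
disc 1570 [0.5975 0.0057 0.0929] [0.178 0.138 0.014] 0.09243312467700382
tilt [ 0.00112694 -0.00324265  0.09249245]
handle [0.61593503 0.00516934 0.12423361] 99
```

View pics/t5.png

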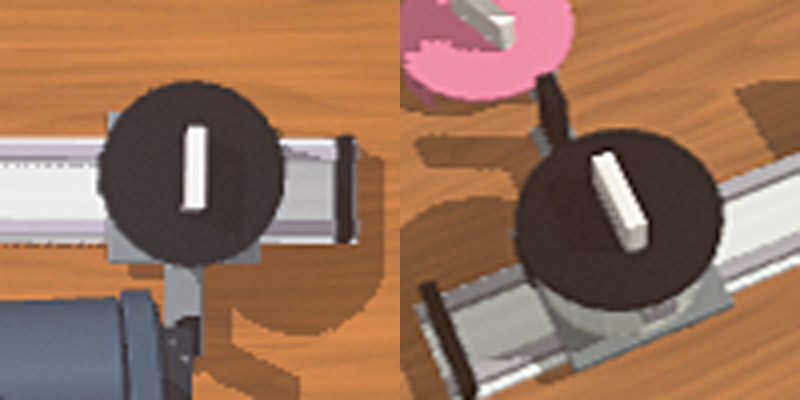

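The left half is the top view and the right half is the scene view. The lid sits flat with its handle in line with the studs (-1.2°), the disc top at 0.0925 and tilt about 0.003, so it is locked. Now the fin.

```bash
python3 -c "
from h import *
rows([(.495,.006,.13,-91.4)]);rows([(.495,.006,.062,-91.4)]);rows([(.4995,.190,.062,-91.4)])"
```

```text
[0.974, 2.818, 1.75, 0.0, 0.0, -0.01]
[0.0, 0.0, 1.7, 0.0, 0.0, 0.0]
[-0.002, -4.602, 0.0, 0.0, 0.0, 0.0]
```

Emit:
move_arm(commands=[[[0.35,1,0.4,0,0,-0.01],[0.7,2,0.9,0,0,-0.01],[0.974,2.818,1.4,0,0,-0.01],[0.974,2.818,1.75,0,0,-0.01],[0.974,2.818,1.75,0,0,-0.01],[0.974,2.818,1.75,0,0,-0.01]]])

```text
time: 35.95
position: [0.4951, 0.0061, 0.294]
tool_rot: [1.0, -0.012, 0.0, -0.0]
ft_force: [0.8, 0.4, 0.0]
grip_width: 0.0565
grip_force: 0.0
```

Emit:
move_arm(commands=[[[0,0,0.7,0,0,0],[0,0,1.4,0,0,0],[0,0,1.7,0,0,0],[0,0,1.7,0,0,0],[0,0,1.7,0,0,0]]])

```text
time: 36.58
position: [0.4955, 0.0057, 0.2266]
tool_rot: [1.0, -0.012, 0.001, 0.0]
ft_force: [0.4, 0.1, 1.3]
grip_width: 0.0567
grip_force: 0.0
```

Emit:
move_arm(commands=[[[0,0,0,0,0,0],[0,0,0,0,0,0],[0,0,0,0,0,0],[0,0,0,0,0,0],[0,0,0,0,0,0],[0,0,0,0,0,0],[0,0,0,0,0,0],[0,0,0,0,0,0]]], claw=1, squeeze=25)

```text
time: 37.58
position: [0.4951, 0.0063, 0.2257]
tool_rot: [1.0, -0.013, -0.0, -0.001]
ft_force: [1.4, 4.4, 0.4]
grip_width: 0.0138
grip_force: 25.0
```

Emit:
move_arm(commands=[[[0,-0.3,0,0,0,0],[0,-0.7,0,0,0,0],[0,-1.1,0,0,0,0],[0,-1.5,0,0,0,0],[0,-2,0,0,0,0],[0,-2.5,0,0,0,0],[0,-3,0,0,0,0],[0,-3.5,0,0,0,0],[0,-4,0,0,0,0],[0,-4.3,0,0,0,0],[0,-4.6,0,0,0,0],[0,-4.6,0,0,0,0]]])

```text
time: 39.08
position: [0.499, 0.1903, 0.2257]
tool_rot: [1.0, -0.012, -0.001, -0.0]
ft_force: [-2.8, 4.3, 2.2]
grip_width: 0.0137
grip_force: 25.0
```

```bash
python3 -c "
from h import *
st()"
```

```text
t 39.08 p [0.499  0.1903 0.2257] yaw_y -91.42 F [-2.8  4.3  2.2] w 0.0137 gf 25.0
```

Still 0.016 m to go, so I'll push on in small steps.

Emit:
move_arm(commands=[[[0,-0.1,0,0,0,0],[0,-0.2,0,0,0,0],[0,-0.3,0,0,0,0],[0,-0.3,0,0,0,0]]])

```text
time: 39.58
position: [0.4994, 0.2009, 0.2257]
tool_rot: [1.0, -0.013, -0.001, 0.0]
ft_force: [-4.2, -3.2, 3.6]
grip_width: 0.0139
grip_force: 25.0
```

Emit:
move_arm(commands=[[[0,-0.1,0,0,0,0],[0,-0.1,0,0,0,0]]])

```text
time: 39.83
position: [0.4994, 0.205, 0.2257]
tool_rot: [1.0, -0.013, -0.001, 0.0]
ft_force: [-4.8, -3.9, 4.5]
grip_width: 0.0138
grip_force: 25.0
```

Emit:
move_arm(commands=[[[0,-0.1,0,0,0,0],[0,-0.1,0,0,0,0]]])

```text
time: 40.08
position: [0.4996, 0.2074, 0.2257]
tool_rot: [1.0, -0.012, -0.002, 0.002]
ft_force: [-3.0, -13.7, 5.6]
grip_width: 0.0142
grip_force: 25.0
```

Emit:
move_arm(commands=[[[0,-0.06,0,0,0,0],[0,-0.06,0,0,0,0]]])

```text
time: 40.33
position: [0.4998, 0.208, 0.2256]
tool_rot: [1.0, -0.011, -0.002, 0.004]
ft_force: [-1.8, -21.3, 6.4]
grip_width: 0.014
grip_force: 25.0
```

Emit:
move_arm(commands=[[[0,0.06,0,0,0,0],[0,0.08,0,0,0,0],[0,0.08,0,0,0,0]]])

```text
time: 40.7
position: [0.4996, 0.2071, 0.2257]
tool_rot: [1.0, -0.012, -0.002, 0.001]
ft_force: [-4.0, -8.9, 4.0]
grip_width: 0.0135
grip_force: 25.0
```

Emit:
move_arm(commands=[[[0,0,0,0,0,0],[0,0,0,0,0,0],[0,0,0,0,0,0],[0,0,0,0,0,0],[0,0,-0.7,0,0,0],[0,0,-2,0,0,0],[0,0,-3.3,0,0,0],[-0.5,1,-3.5,0,0,0],[-1,2.2,-3.5,0,0,0],[-1.5,3.4,-3.5,0,0,0],[-1.5,4,-3.5,0,0,0],[-1.5,4,-3.5,0,0,0]]], claw=-0.3)

```text
time: 42.2
position: [0.4362, 0.0491, 0.366]
tool_rot: [1.0, -0.014, 0.0, 0.0]
ft_force: [-0.3, 0.5, -0.1]
grip_width: 0.0566
grip_force: 0.0
```

Run:
```python
from h import *
st();t=camera('top');s=camera('scene')
k=lambda c,u0,v0,u1,v1,f:cv2.resize(c["pixels"][v0:v1,u0:u1],None,fx=f,fy=f,interpolation=cv2.INTER_CUBIC)
cv2.imwrite('pics/t6.png',np.hstack([k(t,230,110,330,210,4),k(s,310,150,410,250,4)]))
print(lidmeas(t,(270,130,310,175),.125))
P=cloud(t);w=P[115:190,255:325].reshape(-1,3);w=w[(w[:,0]>.54)&(w[:,0]<.69)&(w[:,1]>.13)&(w[:,1]<.28)]
d=w[(w[:,2]>.086)&(w[:,2]<.1)];print('disc',((d.min(0)+d.max(0))/2).round(4),np.ptp(d,axis=0).round(3),np.median(d[:,2]))
```

```text
t 42.2 p [0.4362 0.0491 0.366 ] yaw_y -91.63 F [-0.3  0.5 -0.1] w 0.0566 gf 0.0
(array([0.62070703, 0.204638  ]), np.float32(179.09459), array([11.64554501, 58.55784988]), np.int32(94))
disc [0.6198 0.2038 0.093 ] [0.138 0.138 0.014] 0.09265688685793605
```

View pics/t6.png

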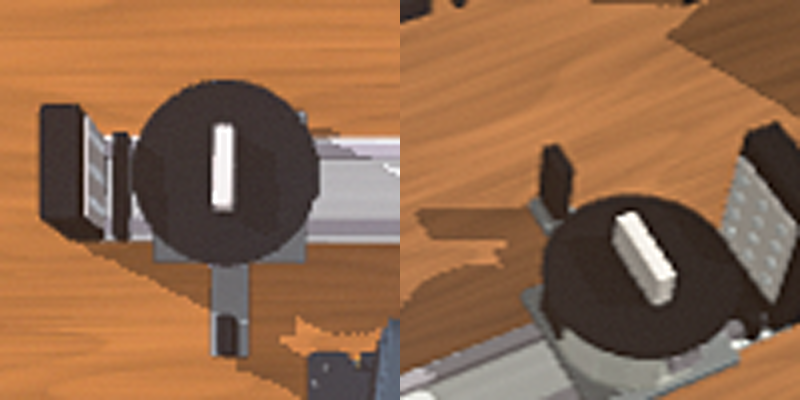

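The left half is the top view and the right half is the scene view. The lidded can is at the lamp stop, travel is 0.201 m, the handle is in line with the studs and the disc is level at 0.093. The robot is clear, and no other oak showed in any view.

```bash
python3 -c "
from rig import *
print(hand_in())"
```

```text
the job is handed in; nothing more can be done
None
```

I've handed the job in with all three oaks found in the can, the lid locked on it and the carriage at its lamp stop; hand-in returned no verdict, so I can't confirm it was judged a pass.

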